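# Sort a screwdriver and a notched trowel into their bench trays

## Robot

A 6-joint arm with a two-finger parallel gripper is mounted at the origin on the work surface. World frame = base frame: x ahead of the robot, y to its left, z up, the work surface at z = 0. Lengths are in mm, angles in rad, forces in N, time in s.
With the tool pointing down it reaches from about 325 to 850 mm from the base axis. Payload 15.5 kg.
Tool frame: the origin (TCP) lies midway between the tips of the shut fingers; the grasp point (between the pads) lies 19 mm behind it; z points along the fingers, x is the direction in which the jaws open and shut, and the axes are right-handed (so a half turn about z gives the same grasp; the last joint's range is limited). The gripper opens to 91 mm and grips with 3 to 60 N. Pads are 32 mm wide; open, the fingers measure 118 mm over their backs; the gripper's body (76 mm by 178 mm) begins 60 mm behind the grasp point.
Start: joints at [1.01, 0.494, 1.345, -0, 1.302, -0.096], TCP at [280.707, 558.417, 213.915] pointing down, gripper open.
Joint ranges: [-2.91, 2.91], [-0.82, 2.16], [0.22, 2.67], [-1.22, 4.37], [0.12, 2.79], [-3.08, 3.08]. Speed limits (rad/s): [1.89, 1.89, 2.57, 3.01, 3.01, 3.01].

## Interface

Orientations are given as [roll, pitch, yaw] about the fixed x, y, z axes, in that order (R = Rz(yaw) Ry(pitch) Rx(roll)).
In Python, from plant import bot, vision gives the robot as it stands. The module is installed in compiled form; this text tells all that it offers.
- The arm moves only by the shell command python3 -m crank 'ROWS' [FORCE]. ROWS is JSON, a list of rows, each a list of 3 entries, a list of its own where there are three numbers: the turn, a rotation vector about the tool's x, y, z in units of 5 degrees (1.0 is 5 degrees), then the shift along the tool's x, y, z in units of 40 mm (1.0 is 40 mm), then the finger opening in mm, from 0 to 91.2. In form: [[[ax, ay, az], [x, y, z], fingers], ...]. A call has 1 to 12 rows; each row shifts and turns the commanded pose from where the row before left it, along the tool's axes as they then stand; what a row does not reach is not made up. A row lasts 1/12 s, in which the tool goes at most 41.7 mm and 7.16 degrees, less where a joint would pass 70% of its speed; a pose out of reach is approached as far as the arm can. A call is refused whole if a number of a shift passes 1 or a number of a turn 1, either way. A call with a gripper value outside its range is refused whole. The fingers move at their own pace and stop on an object; FORCE is the grip in N (left out, the last holds). Time passes only in rows, so rows that do not move let the fingers close. It gives the time, the measured TCP pose, the force and the opening at its end, in the units of the state.
- bot.get_state(): the state, without advancing time (a new reading comes with each control period).
- vision.camera(name): name is "scene" or "top" or "wrist"; returns (picture, depth): 384x512x3 uint8, blue, green, red; 384x512 float32, mm along the optical axis (not along the pixel's ray), 0 where there is no reading.
- vision.camera_params(name): a dict with "mtx" (3x3 intrinsics, pixels), "extrinsics" (4x4, takes a point from world to camera coordinates); the wrist camera has in their place "tool_from_camera" (4x4, takes a point from camera to tool coordinates, whose origin is the TCP and whose axes are the tool frame's). Camera axes: x right, y down, z forward; pixel columns grow to the right and rows downward; lengths in mm; the calibration is good to about 2 mm. A picture is of the moment at which its call begins: read the wrist's pose just before it. camera_params takes no time and is no camera call.
- bot.close_job(): hands the job in, once; it reports no verdict.
Trained networks look in the newest picture that a camera, given by its name, has taken for a name from the list of things; names that differ only in an ending like _2 or _b are one class to them, and where a whole thing is asked for, a point or a joint stands for the part that bears it (a point fixed in the world has none). Each returns a list of dicts, best first, with "score" (0 to 1); they miss things now and then, are a little off and sometimes report something else, mostly with a low value. They report only what shows in the picture. A call takes as long as a camera call. They do not tell look-alikes from the thing itself.
- vision.recognise(camera, target): "position" ([x, y, z] in mm, in world coordinates, good to about 4 mm: the middle of the surface that is visible of it).
- vision.regions_of(camera, target): "pixels" (384x512 bool, what is visible of it).
- vision.pinpoint(camera, target): "position" ([x, y, z] in mm, in world coordinates, good to about 4 mm: a listed point, or the origin of a listed thing).
The state is a dict: "time_s": time; "joint_positions": joint angles; "qvel": joint speeds; "joint_efforts": joint torques, N m; "tool_pos": TCP position; "tool_rot": TCP orientation; "force": force on the tool from outside, world axes, zero at the start; "ft_torque": the same for the moment, N m; "grip_width": finger opening in mm.
Only numpy, scipy, OpenCV 4.12 (cv2) and the standard library are available. Lean on these libraries where they do the work, as an engineer would, in place of code of your own. Each camera call takes 0.05 s, during which the arm holds its last target.

## Task

Clear these two tools off the tiler's bench into their wooden trays: the screwdriver goes in the long tray and the small notched trowel in the square tray. Each must end up lying flat on the bottom of its own tray, the trowel on its blade with the handle up. Set them in from low down; do not drop or throw them from a height.

Things in the scene. Friction and masses are not known exactly. Their poses are not given: they have to be found in the camera images.
- screwdriver: Loose on the bench, 200 mm, 120 g: eight-sided wooden handle, 26 mm across flats, thin ROUND 8 mm steel shaft (the chisel lying farther off has a like handle but a flat 20 mm blade). Origin on its long axis, 13 mm up, near the balance point; x to the tip: handle from -72 to +28 mm, shaft on to +130. Handle end towards the robot.
- trowel: Small notched trowel lying on its blade, 260 g: steel blade 150 x 80 x 3 mm, teeth on one long side (-y) reach 46 mm from the middle. Round wooden handle above it, along x, 26 mm thick, 116 mm long, axis 48 mm above the underside, on two 10 mm posts at x = +-45 mm; gap under it 32 mm. Origin: centre of the blade's underside; z up.
- long_tray: Long open wooden tray, grey rim, empty, fixed to the bench on the robot's left or right: 286 x 146 mm outside, 270 x 130 mm inside, 50 mm high, walls and bottom 8 mm thick. Origin: centre of its underside, on the bench; x along its length, roughly straight away from the robot; z up.
- square_tray: Square open wooden tray, grey rim, empty, fixed to the bench on the side opposite the long tray: 206 x 206 mm outside, 190 x 190 mm inside, 50 mm high, walls and bottom 8 mm thick. Origin: centre of its underside, on the bench; x and y along its sides, z up.
There are look-alikes about, which are no part of the job. Leave any blue look-alike of the trowel alone.

How it is judged:
By the outcome, as a careful person would: the job done as asked, in the order asked, and still so for the second after the job is handed in, with the robot touching nothing.
It also fails if it takes over 64 s, if anything falls off the work surface, if the arm or the gripper's body presses on something with over 40 N, if the wrist force passes 120 N, or if a joint passes its speed limit or range.

## Working session

There is one attempt and no reset: what is moved stays moved. The work goes in short steps, Python scripts to look and compute and a shell command to move; the robot and the scene stay as the last step left them, time stands still between calls to the robot, and variables do not carry over. Pictures are saved under pics/ and viewed, and the job is handed in when it is done.

```bash
mkdir -p pics; ls; python3 - <<'E'
from plant import bot, vision
import cv2
print(bot.get_state())
for n in ["scene","top","wrist"]:
    p,d=vision.camera(n); cv2.imwrite(f"pics/{n}0.png",p)
    import numpy as np; np.savez(f"{n}0.npz",p=p,d=d,**vision.camera_params(n))
    print(n,{k:np.round(v,3).tolist() for k,v in vision.camera_params(n).items()})
E
```

```text
pics
{'time_s': 0.0, 'joint_positions': array([ 1.00952631e+00,  4.94210044e-01,  1.34615283e+00, -1.41876151e-05,
        1.30251737e+00, -9.54908987e-02]), 'qvel': array([ 0.00047415,  0.00078908,  0.00096259,  0.00110903, -0.00031076,
       -0.00049343]), 'joint_efforts': array([ 1.60642328e-03, -8.78806973e+01, -3.81872964e+01,  7.07720895e-02,
        5.31701313e-02,  4.37251447e-05]), 'tool_pos': array([280.48139047, 558.08074065, 213.31422416]), 'tool_rot': array([-3.14148350e+00,  1.28302901e-03,  1.10502105e+00]), 'force': array([ 0.49953506, -0.23030168,  0.3878553 ]), 'ft_torque': array([0.04090057, 0.00091556, 0.00422696]), 'grip_width': 90.91255833356162}
scene {'mtx': [[386.456, 0.0, 257.147], [0.0, 386.456, 188.178], [0.0, 0.0, 1.0]], 'extrinsics': [[-0.439, 0.899, 0.015, 158.975], [0.759, 0.379, -0.53, -257.501], [-0.482, -0.221, -0.848, 1333.304], [0.0, 0.0, 0.0, 1.0]]}
top {'mtx': [[443.822, 0.0, 256.862], [0.0, 443.822, 189.65], [0.0, 0.0, 1.0]], 'extrinsics': [[-0.007, -1.0, 0.027, -19.615], [-0.983, 0.002, -0.186, 363.958], [0.186, -0.027, -0.982, 1054.127], [0.0, 0.0, 0.0, 1.0]]}
wrist {'mtx': [[343.116, 0.0, 254.129], [0.0, 343.116, 194.152], [0.0, 0.0, 1.0]], 'tool_from_camera': [[1.0, -0.001, -0.0, 0.266], [0.001, 0.959, 0.284, -80.007], [0.0, -0.284, 0.959, -169.376], [0.0, 0.0, 0.0, 1.0]]}
```

View pics/top0.png

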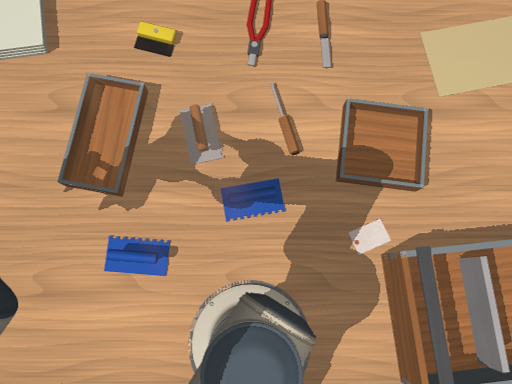

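View pics/scene0.png

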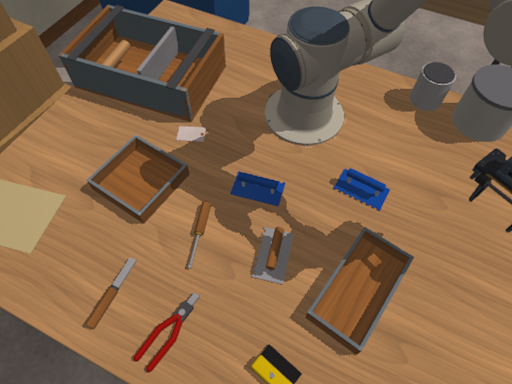

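View pics/wrist0.png

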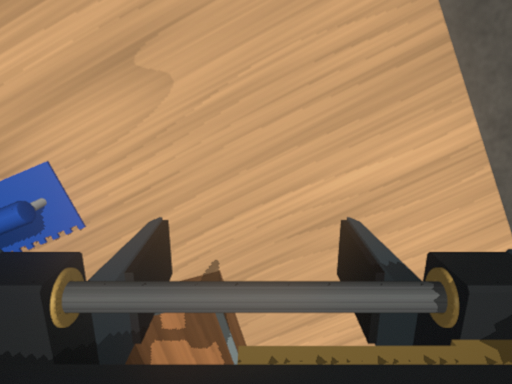

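The top view shows the following:
- Screwdriver: handle at (289,135), thin shaft up to (275,85). The look-alike chisel, with its flat blade, is at (325,35).
- Steel trowel: (202,133). The blue look-alikes are at (253,200) and (138,255).
- Long tray: (104,133), on the robot's left.
- Square tray: (384,143), on the right.

Next I'll measure the poses and confirm each tool in enlarged crops.

```bash
cat > h.py <<'E'
import numpy as np, cv2
from plant import bot, vision
def cloud(n,f):
    z=np.load(f); d=z['d'];K=z['mtx']
    v,u=np.indices(d.shape)
    P=np.stack([(u-K[0,2])*d/K[0,0],(v-K[1,2])*d/K[1,1],d],-1)
    if 'extrinsics' in z: 
        E=np.linalg.inv(z['extrinsics'])
    return P@E[:3,:3].T+E[:3,3], d>0
def rect(pts):
    return cv2.minAreaRect(pts[:,:2].astype(np.float32))
E
python3 - <<'E'
from h import *
p=cv2.imread('pics/top0.png'); s=cv2.imread('pics/scene0.png')
a=cv2.resize(p[70:170,165:315],None,fx=4,fy=4,interpolation=cv2.INTER_CUBIC)
b=cv2.resize(s[180:290,170:305],None,fx=4,fy=4,interpolation=cv2.INTER_CUBIC)
cv2.imwrite('pics/c1.png',a);cv2.imwrite('pics/c2.png',b)
for n in ["top","scene"]:
  vision.camera(n)
  W,ok=cloud(n,n+"0.npz")
  for t in ["screwdriver","trowel","long_tray","square_tray"]:
    for r in vision.regions_of(n,t)[:4]:
      m=r['pixels']&ok; v,u=np.nonzero(m)
      if len(u)<10: continue
      Q=W[m]; Q=Q[Q[:,2]>(40 if 'tray' in t else -5)]
      if len(Q)<5: continue
      print(n,t,round(r['score'],2),'px',u.mean().round(),v.mean().round(),np.round(rect(Q)[0]),np.round(rect(Q)[1]),round(rect(Q)[2],1),'z',np.percentile(Q[:,2],[2,50,98]).round())
    print([(round(r['score'],2),np.round(r['position']).tolist()) for r in vision.pinpoint(n,t)[:3]])
E
```

```text
top screwdriver 0.75 px 287.0 129.0 [556. -92.] [197.  31.] 17.2 z [ 1. 23. 29.]
[(0.95, [531.0, -99.0, 16.0])]
top trowel 0.83 px 251.0 199.0 [347.  -9.] [ 90. 156.] 8.9 z [-1.  5. 63.]
top trowel 0.71 px 136.0 256.0 [208. 273.] [151.  86.] 85.0 z [-0.  4. 63.]
top trowel 0.65 px 201.0 133.0 [520. 121.] [154.  87.] 12.6 z [-1.  5. 63.]
[(0.95, [202.0, 273.0, 2.0]), (0.91, [518.0, 122.0, -1.0]), (0.65, [344.0, -10.0, 3.0])]
top long_tray 0.73 px 103.0 135.0 [508. 361.] [149. 288.] 79.3 z [41. 50. 54.]
[(0.87, [508.0, 359.0, -2.0])]
top square_tray 0.63 px 200.0 134.0 [516. 123.] [115.  26.] 11.6 z [49. 59. 65.]
top square_tray 0.62 px 382.0 145.0 [ 481. -338.] [208. 207.] 82.5 z [41. 51. 55.]
[(0.7, [478.0, -336.0, -0.0]), (0.27, [508.0, 363.0, -2.0])]
scene screwdriver 0.7 px 200.0 227.0 [559. -89.] [202.  32.] 16.5 z [-0. 21. 29.]
[(0.58, [530.0, -95.0, 13.0]), (0.18, [479.0, -341.0, -0.0])]
scene trowel 0.93 px 273.0 256.0 [517. 126.] [152.  85.] 11.9 z [ 0.  5. 62.]
scene trowel 0.91 px 363.0 188.0 [200. 276.] [153. 105.] 84.0 z [-0.  5. 63.]
scene trowel 0.75 px 258.0 189.0 [344.  -7.] [ 91. 156.] 10.5 z [-1.  4. 63.]
[(0.72, [346.0, -11.0, 1.0]), (0.71, [197.0, 272.0, -2.0]), (0.64, [518.0, 125.0, 2.0])]
scene long_tray 0.81 px 360.0 290.0 [507. 364.] [146. 289.] 79.5 z [41. 51. 55.]
[(0.76, [508.0, 366.0, 3.0])]
scene square_tray 0.82 px 139.0 178.0 [ 480. -334.] [212. 208.] 82.4 z [41. 49. 54.]
[(0.68, [480.0, -341.0, 0.0])]
```

View pics/c1.png

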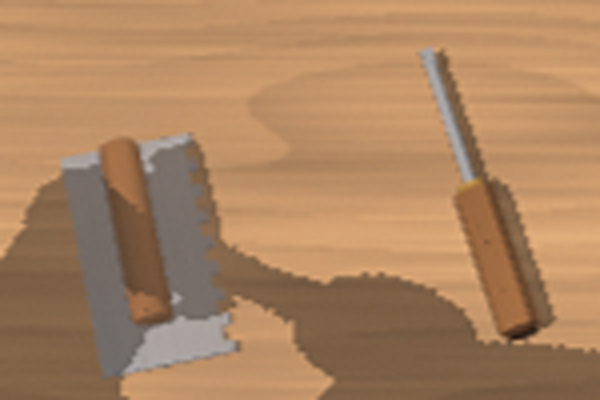

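View pics/c2.png

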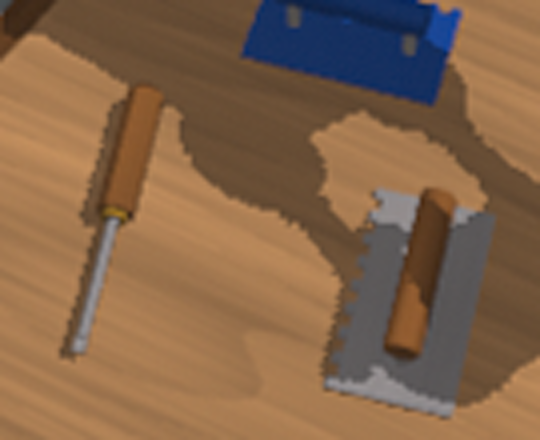

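The crops confirm both targets. The screwdriver has a thin round shaft and its handle end faces the robot. The grey steel trowel has a wooden handle, with its teeth on the robot's right. I'll turn the wrist first, in place, so the jaws sit across the screwdriver: yaw 63.3 to 107°, which is −8.74 units about tool z.

```bash
cat >> h.py <<'E'
from scipy.spatial.transform import Rotation as Ro
def go(x,y,z,yawdeg):
    s=bot.get_state(); R=Ro.from_euler('xyz',s['tool_rot'])
    T=Ro.from_euler('xyz',[np.pi,0,np.radians(yawdeg)])
    print('t',round(s['time_s'],2),'pos',s['tool_pos'].round(1),'rpy',np.degrees(s['tool_rot']).round(1),'F',s['force'].round(1),'w',round(s['grip_width'],1))
    print('turn units',(np.degrees((R.inv()*T).as_rotvec())/5).round(2),'shift units',(R.inv().apply(np.array([x,y,z])-s['tool_pos'])/40).round(3))
E
python3 -m crank '[[[0,0,-0.97],[0,0,0],91],[[0,0,-0.97],[0,0,0],91],[[0,0,-0.97],[0,0,0],91],[[0,0,-0.97],[0,0,0],91],[[0,0,-0.97],[0,0,0],91],[[0,0,-0.97],[0,0,0],91],[[0,0,-0.97],[0,0,0],91],[[0,0,-0.97],[0,0,0],91],[[0,0,-0.97],[0,0,0],91],[[0,0,0],[0,0,0],91]]'
python3 -c "
from h import *
go(529,-98,160,107)"
```

```text
time_s: 1.88
tool_pos: [280.7, 558.4, 213.9]
tool_rot: [3.142, 0.0, 1.871]
force: [0.2, -0.3, -0.7]
grip_width: 90.8
t 1.88 pos [280.7 558.4 213.9] rpy [180.    0.  107.2] F [ 0.2 -0.3 -0.7] w 90.8
turn units [0.   0.   0.04] shift units [-17.512   1.072   1.348]
```

```bash
python3 -m crank '[[[0,0,0],[-0.9,0.06,0],91],[[0,0,0],[-0.9,0.06,0],91],[[0,0,0],[-0.9,0.06,0],91],[[0,0,0],[-0.9,0.06,0],91],[[0,0,0],[-0.9,0.06,0],91],[[0,0,0],[-0.9,0.06,0],91],[[0,0,0],[-0.9,0.06,0],91],[[0,0,0],[-0.9,0.06,0],91],[[0,0,0],[-0.9,0.06,0],91],[[0,0,0],[-0.9,0.06,0],91],[[0,0,0],[-0.9,0.06,0],91],[[0,0,0],[-0.9,0.06,0],91]]'
python3 -m crank '[[[0,0,0],[-0.84,0.04,0],91],[[0,0,0],[-0.84,0.04,0],91],[[0,0,0],[-0.84,0.04,0],91],[[0,0,0],[-0.84,0.04,0],91],[[0,0,0],[-0.84,0.04,0.2],91],[[0,0,0],[-0.84,0.04,0.3],91],[[0,0,0],[-0.8,0.04,0.4],91],[[0,0,0],[-0.7,0.04,0.4],91],[[0,0,0],[-0.4,0.04,0],91],[[0,0,0],[0,0,0],91],[[0,0,0],[0,0,0],91]]'
cat >> h.py <<'E'
def wrist(name,t):
    s=bot.get_state(); p,d=vision.camera("wrist"); cv2.imwrite(f'pics/{name}.png',p)
    c=vision.camera_params("wrist"); K=c['mtx'];T=np.array(c['tool_from_camera'])
    v,u=np.indices(d.shape)
    P=np.stack([(u-K[0,2])*d/K[0,0],(v-K[1,2])*d/K[1,1],d],-1)@T[:3,:3].T+T[:3,3]
    W=Ro.from_euler('xyz',s['tool_rot']).apply(P.reshape(-1,3)).reshape(P.shape)+s['tool_pos']
    return p,W,d>0,[r for r in vision.regions_of("wrist",t)]
E
python3 - <<'E'
from h import *
go(529,-98,100,107)
p,W,ok,rs=wrist('w1','screwdriver')
for r in rs[:3]:
    m=r['pixels']&ok; Q=W[m]; Q=Q[(Q[:,2]>3)&(Q[:,2]<40)]; v,u=np.nonzero(m)
    print(r['score'],u.mean(),v.mean(),rect(Q),np.percentile(Q[:,2],[2,50,98]))
    H=Q[Q[:,2]>15]; print('upper',rect(H))
E
```

```text
time_s: 2.88
tool_pos: [434.6, 151.9, 214.2]
tool_rot: [3.141, 0.0, 1.864]
force: [0.9, 0.1, -0.3]
grip_width: 91.0
time_s: 3.8
tool_pos: [529.2, -107.9, 162.2]
tool_rot: [3.142, -0.0, 1.864]
force: [-0.2, 0.3, -0.2]
grip_width: 91.1
t 3.8 pos [ 529.2 -107.9  162.2] rpy [180.   -0.  106.8] F [-0.2  0.3 -0.2] w 91.1
turn units [ 0.   -0.   -0.04] shift units [0.239 0.067 1.556]
0.7 265.5358865248227 172.76028368794326 ((545.492919921875, -91.81004333496094), (176.6026611328125, 25.981605529785156), 16.989604949951172) [13.6830905  22.35796422 25.8535466 ]
upper ((545.2007446289062, -91.8993148803711), (175.61268615722656, 25.981605529785156), 16.989604949951172)
```

View pics/w1.png

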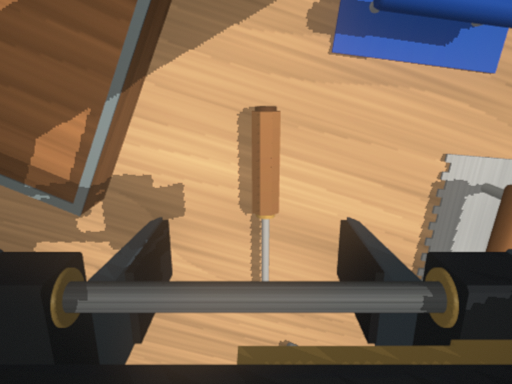

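The wrist view shows the screwdriver handle at (266,160) with its shaft running down to (265,280), lined up with the jaws. The measured axis yaw is 17.0°, with the origin at about (530,−96.5). I'll line up and descend.

```bash
python3 -c "
from h import *
go(527,-97.4,4,107)"
python3 -m crank '[[[0,0,0],[0.26,0.02,0],80],[[0,0,0],[0,0,0.8],80],[[0,0,0],[0,0,0.8],80],[[0,0,0],[0,0,0.8],80],[[0,0,0],[0,0,0.6],80],[[0,0,0],[0,0,0.5],80],[[0,0,0],[0,0,0.2],80],[[0,0,0],[0,0,0],80]]'
python3 -c "
from h import *
go(527,-97.4,4,107)"
```

```text
t 3.9 pos [ 528.9 -106.8  162.6] rpy [180.   -0.  106.9] F [-0.1 -0.1  0.6] w 91.2
turn units [ 0.   -0.   -0.01] shift units [0.238 0.021 3.965]
time_s: 4.57
tool_pos: [525.8, -96.1, 13.0]
tool_rot: [-3.14, -0.001, 1.868]
force: [-0.3, -0.0, -0.3]
grip_width: 80.1
t 4.57 pos [525.8 -96.1  13. ] rpy [-1.799e+02 -1.000e-01  1.070e+02] F [-0.3 -0.  -0.3] w 80.1
turn units [-0.02 -0.02  0.  ] shift units [-0.04   0.02   0.226]
```

```bash
python3 -m crank '[[[0,0,0],[-0.03,0.02,0.1],80],[[0,0,0],[0,0,0.1],80],[[0,0,0],[0,0,0],60],[[0,0,0],[0,0,0],40],[[0,0,0],[0,0,0],20],[[0,0,0],[0,0,0],15],[[0,0,0],[0,0,0],15],[[0,0,0],[0,0,0],15],[[0,0,0],[0,0,0],15],[[0,0,0],[0,0,0],15]]' 35
```

```text
time_s: 5.4
tool_pos: [527.9, -98.5, 5.9]
tool_rot: [3.142, -0.0, 1.867]
force: [0.3, 0.2, -0.4]
grip_width: 29.2
```

```bash
python3 -m crank '[[[0,0,0],[0,0,0],15],[[0,0,0],[0,0,0],15],[[0,0,0],[0,0,0],15],[[0,0,0],[0,0,0],15]]'; python3 -m crank '[[[0,0,0],[0,0,-0.3],15],[[0,0,0],[0,0,-0.6],15],[[0,0,0],[0,0,-0.7],15],[[0,0,0],[0,0,-0.7],15],[[0,0,0],[0,0,-0.7],15],[[0,0,0],[0,0,-0.5],15],[[0,0,0],[0,0,0],15]]'
python3 - <<'E'
from h import *
p,d=vision.camera('scene');cv2.imwrite('pics/s1.png',p)
t=np.radians(-10.55); 
# tcp target: grasp = origin-3 along ; origin = tray centre -29 along axis
c=np.array([508,362])-32*np.array([np.cos(t),np.sin(t)]); print(c)
go(c[0],c[1],130,79.45)
E
```

```text
time_s: 5.73
tool_pos: [527.9, -98.4, 5.9]
tool_rot: [-3.142, -0.0, 1.867]
force: [0.0, -0.3, 0.5]
grip_width: 25.4
time_s: 6.32
tool_pos: [529.8, -99.0, 149.7]
tool_rot: [3.137, 0.003, 1.867]
force: [1.6, -0.6, -0.8]
grip_width: 25.4
[476.54094391 367.85899225]
t 6.37 pos [528.9 -98.8 147.7] rpy [1.798e+02 1.000e-01 1.070e+02] F [ 0.1  0.5 -1.5] w 25.8
turn units [0.04 0.01 5.5 ] shift units [11.541  2.149  0.425]
```

View pics/s1.png

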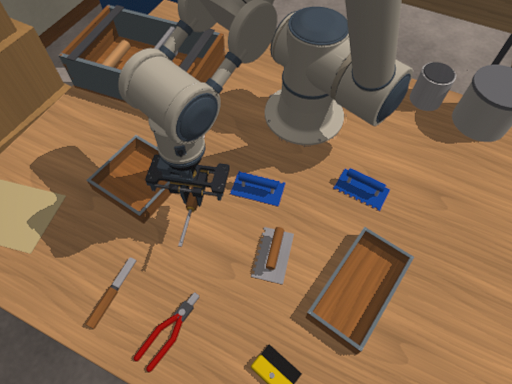

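The screwdriver is held level, with the shaft at (185,228), and lifted clear. I'll turn it to the tray's yaw and carry it over.

```bash
python3 -m crank '[[[0,0,0.6],[0,0,0],15],[[0,0,0.9],[0,0,0],15],[[0,0,1],[0,0,0],15],[[0,0,1],[0,0,0],15],[[0,0,0.9],[0,0,0],15],[[0,0,0.7],[0,0,0],15],[[0,0,0.4],[0,0,0],15],[[0,0,0],[0,0,0],15]]'
python3 -c "
from h import *
go(476.5,367.9,140,79.45)"
```

```text
time_s: 7.03
tool_pos: [527.2, -98.3, 144.6]
tool_rot: [-3.14, -0.0, 1.385]
force: [-0.0, -0.1, -0.8]
grip_width: 25.7
t 7.03 pos [527.2 -98.3 144.6] rpy [-179.9   -0.    79.4] F [-0.  -0.1 -0.8] w 25.7
turn units [-0.02 -0.   -0.02] shift units [11.219 -3.398  0.125]
```

```bash
python3 -m crank '[[[0,0,0],[0.5,-0.15,0],15],[[0,0,0],[0.8,-0.24,0],15],[[0,0,0],[0.9,-0.27,0],15],[[0,0,0],[0.9,-0.27,0],15],[[0,0,0],[0.9,-0.27,0],15],[[0,0,0],[0.9,-0.27,0],15],[[0,0,0],[0.9,-0.27,0],15],[[0,0,0],[0.9,-0.27,0],15],[[0,0,0],[0.9,-0.27,0],15],[[0,0,0],[0.9,-0.27,0],15],[[0,0,0],[0.9,-0.27,0],15],[[0,0,0],[0.8,-0.27,0],15]]'
python3 -m crank '[[[0,0,0],[0.6,-0.2,0],15],[[0,0,0],[0.3,-0.15,0],15],[[0,0,0],[0.1,-0.05,0],15],[[0,0,0],[0,0,0],15],[[0,0,0],[0,0,0],15]]'
python3 - <<'E'
from h import *
p,d=vision.camera('top');cv2.imwrite('pics/t2.png',p)
go(476.5,367.9,14,79.45)
E
```

```text
time_s: 8.03
tool_pos: [480.1, 327.4, 145.0]
tool_rot: [-3.141, 0.001, 1.389]
force: [0.8, 0.2, -1.6]
grip_width: 26.1
time_s: 8.45
tool_pos: [472.5, 366.4, 145.5]
tool_rot: [-3.141, 0.001, 1.387]
force: [0.1, 0.2, -1.4]
grip_width: 25.6
t 8.5 pos [472.7 366.2 145.6] rpy [-180.     0.    79.4] F [-0.6 -0.1 -1.6] w 25.9
turn units [-0.    0.01 -0.  ] shift units [0.062 0.087 3.291]
```

View pics/t2.png

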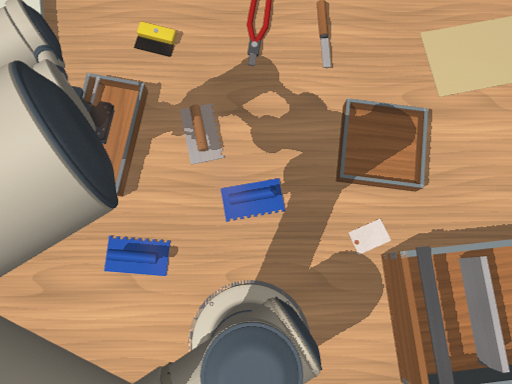

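The gripper is over the long tray at about (100,120). I'll lower to about z 16, then settle gently while watching the force.

```bash
python3 -m crank '[[[0,0,0],[0.06,0.08,0.4],15],[[0,0,0],[0,0,0.6],15],[[0,0,0],[0,0,0.6],15],[[0,0,0],[0,0,0.6],15],[[0,0,0],[0,0,0.5],15],[[0,0,0],[0,0,0.3],15],[[0,0,0],[0,0,0.15],15],[[0,0,0],[0,0,0],15],[[0,0,0],[0,0,0],15]]'
python3 -c "
from h import *
go(476.5,367.9,14,79.45)"
```

```text
time_s: 9.25
tool_pos: [476.7, 369.1, 20.6]
tool_rot: [3.141, -0.0, 1.386]
force: [-1.1, -0.4, -1.9]
grip_width: 26.0
t 9.25 pos [476.7 369.1  20.6] rpy [180.   -0.   79.4] F [-1.1 -0.4 -1.9] w 26.0
turn units [ 0.01 -0.   -0.  ] shift units [-0.031  0.001  0.165]
```

```bash
python3 -m crank '[[[0,0,0],[-0.02,0,0.06],15],[[0,0,0],[0,0,0.05],15],[[0,0,0],[0,0,0.03],15],[[0,0,0],[0,0,0],15],[[0,0,0],[0,0,0],15]]'
```

```text
time_s: 9.67
tool_pos: [476.1, 368.6, 14.5]
tool_rot: [3.141, -0.0, 1.387]
force: [-0.2, -0.9, -0.7]
grip_width: 25.2
```

```bash
python3 -m crank '[[[0,0,0],[0,0,0],30],[[0,0,0],[0,0,0],40],[[0,0,0],[0,0,0],50],[[0,0,0],[0,0,0],50],[[0,0,0],[0,0,0],50],[[0,0,0],[0,0,0],50],[[0,0,0],[0,0,0],50]]'
python3 -m crank '[[[0,0,0],[0,0,-0.3],50],[[0,0,0],[0,0,-0.6],50],[[0,0,0],[0,0,-0.8],50],[[0,0,0],[0,0,-0.9],50],[[0,0,0],[0,0,-0.8],50],[[0,0,0],[0,0,-0.4],50],[[0,0,0],[0,0,0],50]]'
python3 - <<'E'
from h import *
p,d=vision.camera('wrist');cv2.imwrite('pics/w3.png',p)
p,d=vision.camera('scene');cv2.imwrite('pics/s3.png',p[200:,250:450])
go(517,124,150,102)
E
```

```text
time_s: 10.25
tool_pos: [476.0, 368.5, 14.3]
tool_rot: [-3.142, 0.0, 1.387]
force: [-0.2, 0.1, -0.0]
grip_width: 49.8
time_s: 10.83
tool_pos: [477.7, 369.6, 171.4]
tool_rot: [3.136, -0.005, 1.387]
force: [-0.1, 0.9, 0.3]
grip_width: 50.3
t 10.93 pos [476.2 368.6 167.4] rpy [ 1.799e+02 -1.000e-01  7.950e+01] F [-0.5  0.1 -0.4] w 50.2
turn units [ 0.02 -0.01 -4.51] shift units [-5.826  2.122  0.432]
```

View pics/w3.png

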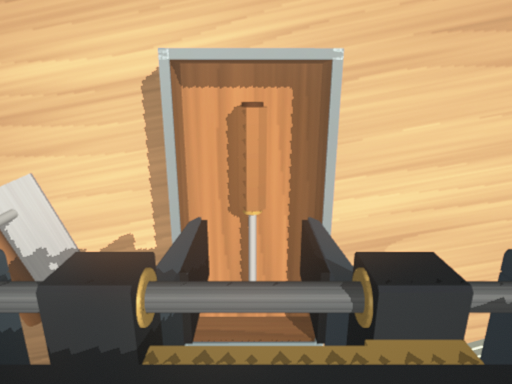

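The screwdriver lies in the middle of the long tray, handle at (253,155) and shaft running down to (252,280). Next, the trowel: turn −4.5 units, then shift over it.

```bash
python3 -m crank '[[[0,0,-0.6],[0,0,0],80],[[0,0,-1],[0,0,0],80],[[0,0,-1],[0,0,0],80],[[0,0,-1],[0,0,0],80],[[0,0,-0.6],[0,0,0],80],[[0,0,-0.3],[0,0,0],80],[[0,0,0],[0,0,0],80]]'
python3 -c "
from h import *
go(517,124,165,102)"
```

```text
time_s: 11.52
tool_pos: [475.3, 368.1, 165.1]
tool_rot: [-3.139, 0.001, 1.781]
force: [0.1, 0.3, 0.3]
grip_width: 80.3
t 11.52 pos [475.3 368.1 165.1] rpy [-179.9    0.   102. ] F [0.1 0.3 0.3] w 80.3
turn units [-0.02  0.01  0.01] shift units [-6.185 -0.254  0.009]
```

```bash
python3 -m crank '[[[0,0,0],[-0.5,-0.02,0],80],[[0,0,0],[-0.9,-0.03,0],80],[[0,0,0],[-0.9,-0.03,0],80],[[0,0,0],[-0.9,-0.03,0],80],[[0,0,0],[-0.9,-0.03,0],80],[[0,0,0],[-0.9,-0.03,0],80],[[0,0,0],[-0.7,-0.03,0],80],[[0,0,0],[-0.4,-0.03,0],80],[[0,0,0],[-0.08,-0.02,0],80],[[0,0,0],[0,0,0],80],[[0,0,0],[0,0,0],80]]'
python3 - <<'E'
from h import *
p,W,ok,rs=wrist('w4','trowel')
for r in rs[:3]:
    m=r['pixels']&ok; Q=W[m]; Q=Q[(Q[:,2]<70)]; v,u=np.nonzero(m)
    print(r['score'],u.mean(),v.mean(),rect(Q),np.percentile(Q[:,2],[2,50,98]))
    H=Q[Q[:,2]>45]
    if len(H)>20: print('handle',rect(H))
go(517,124,29,102)
E
```

```text
time_s: 12.43
tool_pos: [517.1, 125.1, 166.0]
tool_rot: [-3.141, -0.0, 1.779]
force: [-0.0, 0.8, -0.2]
grip_width: 79.8
0.75 160.36712913553896 2.529348986125934 ((385.86187744140625, -0.5007476806640625), (6.494565963745117, 149.39820861816406), 11.85895824432373) [-0.67695885  2.3430796   4.11373775]
0.65 252.50469103849886 171.71247169200905 ((523.3109741210938, 123.177734375), (161.8870086669922, 88.0374755859375), 12.382514953613281) [ 0.93558489  2.88793922 60.56807417]
handle ((516.586669921875, 124.84056091308594), (115.1721420288086, 25.77219009399414), 12.022610664367676)
t 12.53 pos [517.2 125.6 166.1] rpy [-180.   -0.  102.] F [ 0.4 -0.5  0.1] w 80.0
turn units [-0. -0.  0.] shift units [-0.04  -0.012  3.428]
```

View pics/w4.png

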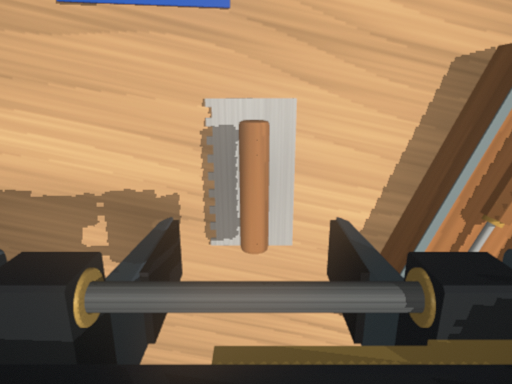

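The grey trowel is centred between the jaws, with its handle at (254,187) px. Its measured centre is (516.6,124.8) at yaw 12.0°. I'll descend to z≈28 and grip.

```bash
python3 -m crank '[[[0,0,0],[-0.02,0,0.4],75],[[0,0,0],[0,0,0.7],70],[[0,0,0],[0,0,0.8],70],[[0,0,0],[0,0,0.7],70],[[0,0,0],[0,0,0.5],70],[[0,0,0],[0,0,0.25],70],[[0,0,0],[0,0,0.08],70],[[0,0,0],[0,0,0],70],[[0,0,0],[0,0,0],70]]'
python3 -m crank '[[[0,0,0],[0,0,0],50],[[0,0,0],[0,0,0],30],[[0,0,0],[0,0,0],15],[[0,0,0],[0,0,0],15],[[0,0,0],[0,0,0],15],[[0,0,0],[0,0,0],15],[[0,0,0],[0,0,0],15],[[0,0,0],[0,0,0],15],[[0,0,0],[0,0,0],15],[[0,0,0],[0,0,0],15],[[0,0,0],[0,0,0],15]]' 45
```

```text
time_s: 13.28
tool_pos: [518.2, 124.3, 30.0]
tool_rot: [3.14, 0.0, 1.78]
force: [-0.8, 0.5, 0.3]
grip_width: 70.0
time_s: 14.2
tool_pos: [517.6, 123.8, 29.1]
tool_rot: [-3.142, 0.0, 1.78]
force: [-0.2, -1.3, 1.3]
grip_width: 25.4
```

```bash
python3 -m crank '[[[0,0,0],[0,0,-0.2],15],[[0,0,0],[0,0,-0.5],15],[[0,0,0],[0,0,-0.7],15],[[0,0,0],[0,0,-0.7],15],[[0,0,0],[0,0,-0.5],15],[[0,0,0],[0,0,-0.2],15],[[0,0,0],[0,0,0],15]]'
python3 -m crank '[[[0,0,0.5],[0,0,0],15],[[0,0,0.8],[0,0,0],15],[[0,0,0.9],[0,0,0],15],[[0,0,0.9],[0,0,0],15],[[0,0,0.6],[0,0,0],15],[[0,0,0.22],[0,0,0],15],[[0,0,0],[0,0,0],15]]'
python3 - <<'E'
from h import *
p,d=vision.camera('scene');cv2.imwrite('pics/s5.png',p)
go(480,-337,140,82.4)
E
```

```text
time_s: 14.78
tool_pos: [518.5, 124.0, 142.9]
tool_rot: [3.138, 0.0, 1.78]
force: [0.5, 0.1, -2.9]
grip_width: 25.2
time_s: 15.37
tool_pos: [517.0, 123.8, 140.0]
tool_rot: [-3.14, 0.0, 1.438]
force: [0.4, 1.3, -2.6]
grip_width: 25.4
t 15.42 pos [517.1 123.7 140.2] rpy [-179.9    0.    82.4] F [ 0.1 -0.6 -2.6] w 25.2
turn units [-0.02  0.    0.01] shift units [-1.1541e+01  5.9500e-01  9.0000e-03]
```

View pics/s5.png

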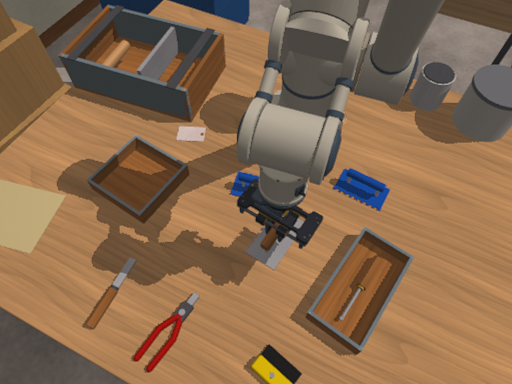

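The trowel is held level at (275,245), with the force showing its 2.6 N weight. The screwdriver lies flat in the long tray at (360,285). I'll carry the trowel over to the square tray.

```bash
python3 -m crank '[[[0,0,0],[-0.4,0.02,0],15],[[0,0,0],[-0.7,0.04,0],15],[[0,0,0],[-0.8,0.04,0],15],[[0,0,0],[-0.8,0.04,0],15],[[0,0,0],[-0.8,0.04,0],15],[[0,0,0],[-0.8,0.04,0],15],[[0,0,0],[-0.8,0.04,0],15],[[0,0,0],[-0.8,0.04,0],15],[[0,0,0],[-0.8,0.04,0],15],[[0,0,0],[-0.8,0.04,0],15],[[0,0,0],[-0.8,0.04,0],15],[[0,0,0],[-0.8,0.04,0],15]]'
python3 -m crank '[[[0,0,0],[-0.8,0.04,0],15],[[0,0,0],[-0.7,0.04,0],15],[[0,0,0],[-0.5,0.04,0],15],[[0,0,0],[-0.3,0.02,0],15],[[0,0,0],[-0.1,0.01,0],15],[[0,0,0],[0,0,0],15],[[0,0,0],[0,0,0],15]]'
python3 - <<'E'
from h import *
go(480,-337,38,82.4)
p,W,ok,rs=wrist('w6','square_tray')
p,d=vision.camera('top');cv2.imwrite('pics/t6.png',p)
E
```

```text
time_s: 16.42
tool_pos: [486.9, -240.9, 140.7]
tool_rot: [-3.141, -0.0, 1.439]
force: [0.8, -0.5, -3.0]
grip_width: 25.2
time_s: 17.0
tool_pos: [480.6, -334.2, 140.9]
tool_rot: [-3.141, -0.001, 1.438]
force: [0.3, -0.1, -3.0]
grip_width: 25.1
t 17.0 pos [ 480.6 -334.2  140.9] rpy [-180.    -0.    82.4] F [ 0.3 -0.1 -3. ] w 25.1
turn units [-0.01 -0.01  0.  ] shift units [-0.073 -0.004  2.571]
```

View pics/w6.png

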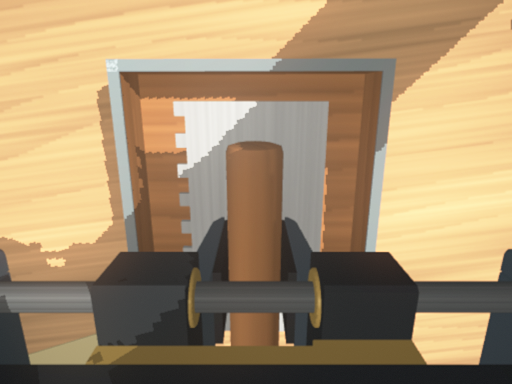

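View pics/t6.png

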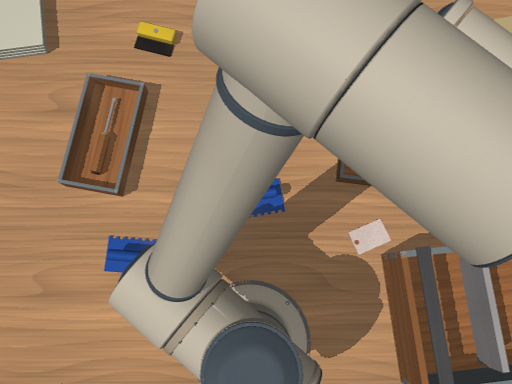

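The trowel blade, at (255,170) in the wrist view, is square with the tray and inside its walls. I'll lower it to about z 40, then ease it down.

```bash
python3 -m crank '[[[0,0,0],[-0.06,0,0.3],15],[[0,0,0],[0,0,0.5],15],[[0,0,0],[0,0,0.5],15],[[0,0,0],[0,0,0.5],15],[[0,0,0],[0,0,0.35],15],[[0,0,0],[0,0,0.2],15],[[0,0,0],[0,0,0.1],15],[[0,0,0],[0,0,0],15],[[0,0,0],[0,0,0],15]]'
python3 -c "
from h import *
go(480,-337,37,82.4)"
```

```text
time_s: 17.9
tool_pos: [480.7, -337.7, 43.8]
tool_rot: [3.141, 0.0, 1.438]
force: [0.3, 0.0, -2.0]
grip_width: 25.2
t 17.9 pos [ 480.7 -337.7   43.8] rpy [180.    0.   82.4] F [ 0.3  0.  -2. ] w 25.2
turn units [ 0.01  0.   -0.  ] shift units [ 0.016 -0.021  0.169]
```

```bash
python3 -m crank '[[[0,0,0],[0,0,0.07],15],[[0,0,0],[0,0,0.05],15],[[0,0,0],[0,0,0.03],15],[[0,0,0],[0,0,0],15],[[0,0,0],[0,0,0],15]]'
```

```text
time_s: 18.32
tool_pos: [480.5, -337.8, 37.3]
tool_rot: [3.141, 0.0, 1.437]
force: [-0.1, 0.7, -2.0]
grip_width: 25.1
```

```bash
python3 -m crank '[[[0,0,0],[0,0,0.02],15],[[0,0,0],[0,0,0],15],[[0,0,0],[0,0,0],15]]'
```

```text
time_s: 18.57
tool_pos: [480.5, -337.8, 37.0]
tool_rot: [3.141, 0.0, 1.438]
force: [-0.6, 3.3, 9.7]
grip_width: 25.2
```

Contact: it is on the tray bottom with a light 10 N press. I'll release and retreat.

```bash
python3 -m crank '[[[0,0,0],[0,0,0],32],[[0,0,0],[0,0,0],45],[[0,0,0],[0,0,0],60],[[0,0,0],[0,0,0],70],[[0,0,0],[0,0,0],70],[[0,0,0],[0,0,0],70],[[0,0,0],[0,0,0],70]]'
python3 -m crank '[[[0,0,0],[0,0,-0.3],70],[[0,0,0],[0,0,-0.7],70],[[0,0,0],[0,0,-0.9],70],[[0,0,0],[0,0,-0.9],70],[[0,0,0],[0,0,-0.9],70],[[0,0,0],[0,0,-0.5],70],[[0,0,0],[0.8,0,0],70],[[0,0,0],[0.9,0,0],70],[[0,0,0],[0.9,0,0],70],[[0,0,0],[0.9,0,0],70],[[0,0,0],[0.9,0,0],70],[[0,0,0],[0.9,0,0],70]]'
python3 -m crank '[[[0,0,0],[0.8,0,0],70],[[0,0,0],[0.5,0,0],70],[[0,0,0],[0.2,0,0],70],[[0,0,0],[0,0,0],70],[[0,0,0],[0,0,0],70]]'
python3 - <<'E'
from h import *
for n in ['top','scene']:
  p,d=vision.camera(n); cv2.imwrite(f'pics/{n}9.png',p); np.savez(f"{n}9.npz",p=p,d=d,**vision.camera_params(n))
  W,ok=cloud(n,f'{n}9.npz')
  for t in ['screwdriver','trowel']:
    for r in vision.regions_of(n,t)[:4]:
      Q=W[r['pixels']&ok]; print(n,t,round(r['score'],2),rect(Q),np.percentile(Q[:,2],[2,25,50,98]).round(1))
go(0,0,0,0)
E
```

```text
time_s: 19.15
tool_pos: [480.4, -337.7, 36.3]
tool_rot: [-3.142, -0.0, 1.437]
force: [0.3, -0.1, -0.2]
grip_width: 68.6
time_s: 20.15
tool_pos: [508.4, -125.9, 204.4]
tool_rot: [3.141, 0.0, 1.437]
force: [0.7, 0.2, 0.7]
grip_width: 69.7
time_s: 20.57
tool_pos: [516.5, -68.6, 204.3]
tool_rot: [3.142, 0.0, 1.438]
force: [-0.9, -0.0, -0.5]
grip_width: 69.6
top trowel 0.44 ((164.51565551757812, 147.76657104492188), (171.14393615722656, 25.209657669067383), 83.52022552490234) [-1.000e-01  2.400e+00  3.500e+00  5.462e+02]
scene screwdriver 0.89 ((507.27294921875, 364.95306396484375), (26.162622451782227, 202.07943725585938), 79.34956359863281) [20.  25.4 30.3 36.7]
scene trowel 0.97 ((478.8706359863281, -335.93292236328125), (86.50310516357422, 152.5874786376953), 81.4802474975586) [ 7.5 10.5 12.3 70.2]
scene trowel 0.9 ((199.43228149414062, 275.5855712890625), (151.54946899414062, 104.50311279296875), 85.31282806396484) [-0.6  2.8  4.7 62.3]
scene trowel 0.78 ((342.0599670410156, -4.116889953613281), (92.76302337646484, 153.1498260498047), 10.168108940124512) [-1.   2.4  4.4 62.2]
scene trowel 0.72 ((507.3364562988281, 364.7574462890625), (28.254230499267578, 198.9085693359375), 78.71172332763672) [ 8.6 26.3 30.8 36.9]
t 20.87 pos [516.4 -69.  204.3] rpy [-180.     0.    82.3] F [-0.3  0.2 -0.8] w 70.2
turn units [ 0.    0.   16.46] shift units [ -0.023 -13.025   5.108]
```

View pics/top9.png

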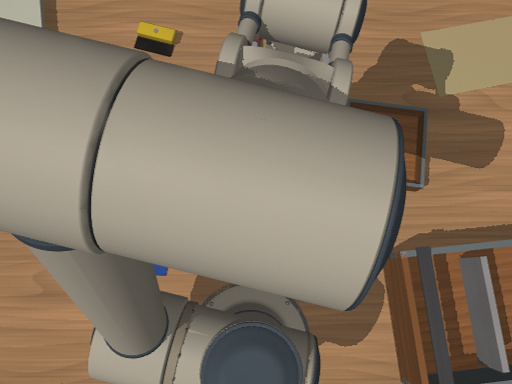

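View pics/scene9.png

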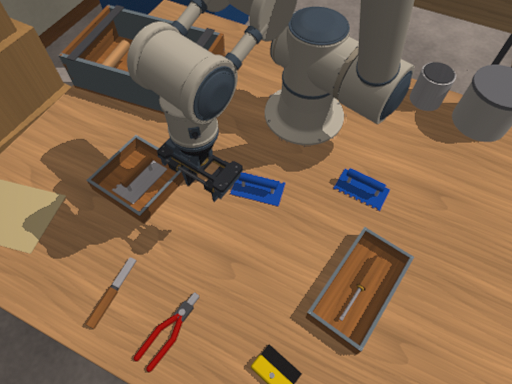

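The scene view shows the trowel flat in the square tray at (142,185), handle up: blade at z≈8–12, handle top at 70. The screwdriver is flat in the long tray at (360,285), with its top at 37 against 29 on the bench, a rise of 8 mm, the thickness of the tray bottom. The gripper is clear of everything and the blue trowels haven't moved, so I'm handing the job in.

```bash
python3 -c "
from plant import bot
print(bot.close_job())"
```

```text
the job is handed in; nothing more can be done
None
```

Both tools are in their trays, and I handed the job in at about 21 s. The screwdriver went into the long tray first, then the notched trowel into the square tray. Both were lowered to the bottom before release, and the highest force I read was about 10 N, as the trowel touched down.

- **Screwdriver:** the last scene-camera check puts it at the middle of the long tray, in line with its length. Its top is 8 mm higher than it was on the bench, which is the thickness of the tray bottom, so it is lying flat.
- **Trowel:** it sits on its blade at about (479, −336), near the centre of the square tray. The blade is 8–12 mm up, and the handle is on top at 70 mm.
- **Surroundings:** the gripper was clear of everything, and the blue trowels and the chisel were left alone.

**Checks that failed or disagreed:** the arm hid both trays from the top camera in the last picture. Its one "trowel" report there was a weak, mistaken match (score 0.44). The scene camera also reported the screwdriver as a trowel once (score 0.72). So the final check rests on the scene camera alone, plus an earlier wrist view of the screwdriver in its tray.

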